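Clamp a tin in the engraving jig with its eccentric lever

TASK

Get the dark tin box ready for engraving: lay it upright on the plywood jig, slide it fully home into the corner between the two aluminium fences, then turn the red-knobbed eccentric lever clockwise until the cam bears on the end of the tin and holds it firmly by itself. The tin is thin sheet, so press it gently enough not to dent it, and leave the other things on the desk where they are.

Things in the scene. Friction and masses are not known exactly. Their poses are not given: they have to be found in the camera images.
- tin: small dark flat tin box, lid fixed, 83 x 59 x 22 mm, 0.08 to 0.18 kg, both ends alike; origin at the centre of its underside, x along its 83 mm length, y along its width, z up. Thin sheet: it dents when pressed against a fence with more than 25 N
- jig: engraving jig, fixed on the desk: plywood board 160 x 240 mm, top 12 mm above the desk; origin at the centre of its underside, x away from the robot, y left, z up. Mounted tin: length along y, far long side on the side fence, left short end on the end fence, the cam at its right short end; the near side (-x) is open
- side_fence: side fence of the jig: aluminium bar; origin at the middle of the top edge of its face, which looks to the jig's -x; bar 100 mm long, 16 mm thick, only 8 mm high above the board (jig frame 32, 37, 20 mm); axes as the jig's
- end_fence: end fence of the jig: aluminium bar; origin at the middle of the top edge of its face, which looks to the jig's -y; bar 70 mm long, 16 mm thick, 14 mm high above the board (jig frame 3, 85, 26 mm); axes as the jig's
- seat (a point): point on the board's top where the centre of the tin's underside lies when the tin is home against both fences (jig frame 3, 44, 12 mm); axes as the jig's. With the cam open, 6 to 15 mm are free between the tin's right end and the cam
- slot_middle (a point): middle of the slot in the board's top for the clamp's upright post, the axis of cam and lever (jig frame 9, -20.5, 12 mm); axes as the jig's. The post is bolted up to 4 mm either way from here along the jig's y, where exactly is not measured; its rubber bush gives 1 mm per 10 N along y
- cam_height (a point): point straight above slot_middle, 9 mm over the board, at mid height of the cam: aluminium disc of 22 mm radius, 13 mm thick, its centre 10 mm off the axis. At joint cam = 0 its centre lies toward the jig's -y, at 1.57 toward -x. Lever above it, 17 to 22 mm over the board; nut on the axis up to 29 mm
- knob_height (a point): point straight above slot_middle, 40 mm over the board, at mid height of the lever's upright round red knob: 15 to 17 mm thick, from 23 to 58 mm over the board, 65 mm from the axis. From the axis it lies in direction (cos b, sin b) of the jig's x, y, where b = 0.25 rad minus joint cam
- cam (a joint): angle of cam and lever (rad), 0 = open, grows clockwise from above, stop at 2.75. Turns with 0.18 N m friction (2 to 3 N at the knob) until the cam meets a tin that is home, at an angle between 1.2 and 2.2 that differs each time; from there each newton on the tin adds 0.4 to 0.7 N at the knob. It stays where it is left. 6 N on the tin holds it, 12 N is good
- green_tape: roll of green tape lying flat, 50 mm across, 12 mm high; loose bystander; origin at the centre of its underside
- yellow_pad: yellow pad of sticky notes, 70 x 70 x 12 mm; loose bystander; origin at the centre of its underside
- glue_stick: glue stick standing upright, white with an orange band, 26 mm across, 97 mm high; loose bystander; origin at the centre of its underside
- white_ruler: pale three-edged scale ruler lying flat, 200 mm long, 27 mm wide, 22 mm high; loose bystander; origin at the centre of its underside, y along its length

How it is judged (in metres and radians):
On the way, in this order (a step that is already met when the one before it is completed fails the run):
1. the tin is home in the corner of the fences while the cam is still open (x of tin in the frame of seat between -0.0025 and 0.0025 m and y of tin in the frame of seat between -0.0025 and 0.0025 m and z of tin in the frame of seat below 0.002 m and angle between the x axis of tin and the y axis of jig, either way round below 0.04 rad and angle between tin's own z axis and vertical below 0.05 rad and value of joint cam below 0.9 rad), for 0.2 s.
2. the cam has been turned on to the tin and presses it against the end fence (value of joint cam above 1.1 rad and contact force between tin and end_fence above 6 N), for 0.2 s.
At the end, for the whole second after the job is handed in: the tin lies flat and upright within 2.5 mm of its place in the corner of the two fences, square to them within 0.04 rad, and the turned cam, released, presses it against the end fence with more than 6 N, all at rest (all of step 2 and x of tin in the frame of seat between -0.0025 and 0.0025 m and y of tin in the frame of seat between -0.0025 and 0.0025 m and z of tin in the frame of seat below 0.002 m and angle between the x axis of tin and the y axis of jig, either way round below 0.04 rad and angle between tin's own z axis and vertical below 0.05 rad and linear speed of tin below 0.01 m/s and velocity of joint cam below 0.05 rad/s); the robot touches nothing.
It fails at once if a bystander (green tape, yellow pad, glue stick, white ruler) is moved more than 15 mm (distance of any of green_tape, yellow_pad, glue_stick, white_ruler from where it was at the start of the episode above 0.015 m).
It fails at once if the tin is dented: pressed against a fence with more than 25 N (contact force between tin and end_fence above 25 N or contact force between tin and side_fence above 25 N).
It also fails if it takes over 72 s, if anything falls off the work surface, if the arm or the gripper's body presses on something with over 40 N, if the wrist force passes 120 N, or if a joint passes its speed limit or range.

ROBOT

A 6-joint arm with a two-finger parallel gripper is mounted at the origin on a cart in front of the work surface, level with it; the furniture and walls round the work are solid. World frame = base frame: x ahead of the robot, y to its left, z up, the work surface at z = 0. Lengths are in m, angles in degrees, forces in N, time in s.
With the tool pointing down it reaches from about 0.4 to 0.825 m from the base axis. Payload 7 kg.
Tool frame: the origin (TCP) lies between the finger pads; the fingertips stand 22 mm ahead of it and the grasp point (between the pads) lies 3 mm ahead of it; z points along the fingers, y is the line along which they close (so a half turn about z gives the same grasp; the last joint's range is limited). The gripper opens to 88 mm and grips with 3 to 60 N. Pads are 19 mm wide; open, the fingers measure 130 mm over their backs; the gripper's body (78 mm by 193 mm) begins 47 mm behind the grasp point.
Start: joints at [16.507, 20.546, 0.682, 0, -70.136, -16.507], TCP at [0.675, -0, 0.249] pointing down, gripper open.
Joint ranges: [-176.03, 176.03], [-82.01, 121.73], [-58.28, 71.71], [-173.87, 95.51], [-174.79, -0.11], [-173.66, 173.66]. Speed limits (degrees/s): [136.94, 136.94, 172.46, 180, 180, 180].

INTERFACE

Orientations are given as [roll, pitch, yaw] about the fixed x, y, z axes, in that order (R = Rz(yaw) Ry(pitch) Rx(roll)).
In Python, from plant import ctrl gives the robot as it stands.
- The arm moves only by the tool apply_moves, never from a script. Its argument "targets" is a list of rows, each an object with "travel": the shift along the tool's x, y, z in mm, a list of three; "roll": the turn about the tool's z in degrees; "jaw": the finger opening in mm, from 0 to 87.6. In form: [{"travel": [tx, ty, tz], "roll": roll, "jaw": jaw}, ...]. A call has 1 to 10 rows; each row shifts and turns the commanded pose from where the row before left it, along the tool's axes as they then stand; what a row does not reach is not made up. A row lasts 1/10 s, in which the tool goes at most 50 mm and 8.59 degrees, less where a joint would pass 70% of its speed; a pose out of reach is approached as far as the arm can. A call with a gripper value outside its range is refused whole. The fingers move at their own pace and stop on an object; the grip force is fixed at half the most. Time passes only in rows, so rows that do not move let the fingers close. It gives the time, the measured TCP pose, the force, the opening and the grip force at its end, in the units of the state.
- ctrl.get_obs(): the state, without advancing time (a new reading comes with each control period).
- ctrl.snapshot(name): name is "scene" or "side" or "wrist"; returns the picture (400x640x3 uint8, red, green, blue); there is no depth.
- ctrl.calibration(name): a dict with "K" (3x3 intrinsics, pixels), "extrinsics" (4x4, takes a point from camera to world coordinates); the wrist camera has in their place "hand_eye" (4x4, takes a point from camera to tool coordinates, whose origin is the TCP and whose axes are the flange's). Camera axes: x right, y down, z forward; pixel columns grow to the right and rows downward; lengths in m; the calibration is good to about 2 mm. A picture is of the moment at which its call begins: read the wrist's pose just before it. calibration takes no time and is no camera call.
- ctrl.close_job(): hands the job in; it is judged then, once.
The state is a dict: "clock": time; "joint_pos": joint angles; "qvel": joint speeds; "tau": joint torques, N m; "tool_pos": TCP position; "orientation": TCP orientation; "force": force on the tool from outside, world axes, zero at the start; "moment": the same for the moment, N m; "opening": finger opening in m; "gripper_force": force on a finger pad.
Only numpy, scipy, OpenCV 4.12 (cv2) and the standard library are available. Lean on these libraries where they do the work, as an engineer would, in place of code of your own. Each camera call takes 0.05 s, during which the arm holds its last target. There are 200 camera calls.

## Working session

There is one attempt and no reset: what is moved stays moved. The work goes in short steps, Python scripts to look and compute and a tool call to move; the robot and the scene stay as the last step left them, time stands still between calls to the robot, and variables do not carry over. Pictures are saved under pics/ and viewed, at most 10 in all, crops included, and the job is handed in when it is done.

Besides the shell and the picture viewer there is one more tool, called after "Emit:" in YAML: its name, and indented under it one key for each argument. apply_moves: Moves the arm, as the interface text tells. Its arguments: {"type":"object","properties":{"targets":{"type":"array","items":{"type":"object","properties":{"travel":{"type":"array","items":{"type":"number"}},"roll":{"type":"number"},"jaw":{"type":"number"}}}}},"required":["targets"]}

```bash
mkdir -p pics; ls; python3 - <<'E'
from plant import ctrl
import cv2,numpy as np
np.set_printoptions(precision=4,suppress=True)
o=ctrl.get_obs();print(o)
for n in ["scene","side","wrist"]:
    im=ctrl.snapshot(n);cv2.imwrite(f"pics/{n}0.png",im[:,:,::-1]);print(n,ctrl.calibration(n))
a=[cv2.imread(f"pics/{n}0.png") for n in ["scene","wrist"]]
E
```

```text
pics
{'clock': 0.0, 'joint_pos': array([ 16.5087,  20.5906,   0.6346,  -0.0198, -70.135 , -16.5068]), 'qvel': array([ 0.0464,  0.0161, -0.0647,  0.057 ,  0.0163,  0.0568]), 'tau': array([ -0.0008, -58.2727,  29.3058,   6.9975,   0.0069,  -0.0002]), 'tool_pos': array([ 0.6746, -0.    ,  0.2476]), 'orientation': array([179.9075,  -0.008 , -90.0049]), 'force': array([-0.0225, -0.1425, -0.3986]), 'moment': array([-0.0475,  0.0325,  0.0228]), 'gripper_force': 0.0, 'opening': 0.0874386061234813}
scene {'K': array([[505.2014,   0.    , 311.5809],
       [  0.    , 505.2014, 199.346 ],
       [  0.    ,   0.    ,   1.    ]]), 'extrinsics': array([[ 0.4756, -0.3353,  0.8132, -0.7   ],
       [-0.8796, -0.1924,  0.4351, -0.6364],
       [ 0.0106, -0.9223, -0.3864,  0.6731],
       [ 0.    ,  0.    ,  0.    ,  1.    ]])}
side {'K': array([[369.965 ,   0.    , 320.0271],
       [  0.    , 369.965 , 192.74  ],
       [  0.    ,   0.    ,   1.    ]]), 'extrinsics': array([[-0.9094,  0.3063, -0.2813,  0.845 ],
       [ 0.4159,  0.6721, -0.6126,  0.7159],
       [ 0.0014, -0.6741, -0.7386,  0.9212],
       [ 0.    ,  0.    ,  0.    ,  1.    ]])}
wrist {'K': array([[275.593 ,   0.    , 313.6388],
       [  0.    , 275.593 , 198.7424],
       [  0.    ,   0.    ,   1.    ]]), 'hand_eye': array([[-0.0002, -0.9631, -0.269 ,  0.0724],
       [ 1.    , -0.    , -0.0007, -0.    ],
       [ 0.0006, -0.269 ,  0.9631, -0.1363],
       [ 0.    ,  0.    ,  0.    ,  1.    ]])}
```

View pics/scene0.png

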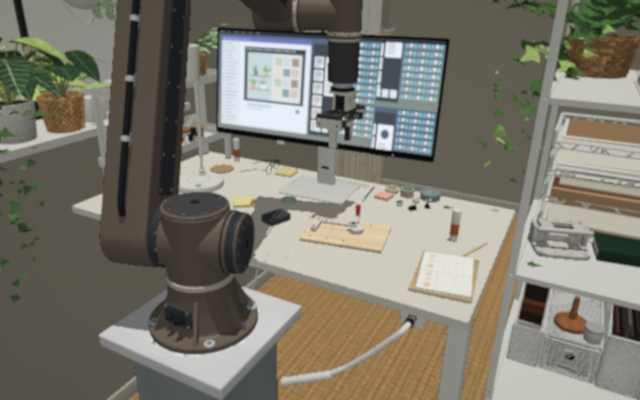

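View pics/wrist0.png

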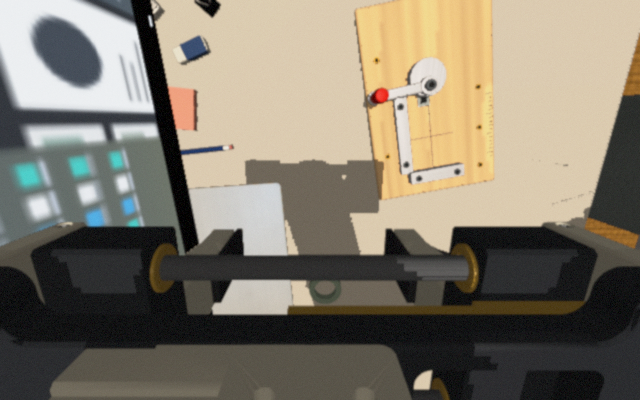

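The scene picture shows the tin at about (276,216), left of the jig, with the jig around (345,235). The wrist picture shows the jig: board corners about (383,200) and (494,180), knob (381,96), nut (430,85), side fence (405,135), end fence (437,174).

View pics/side0.png

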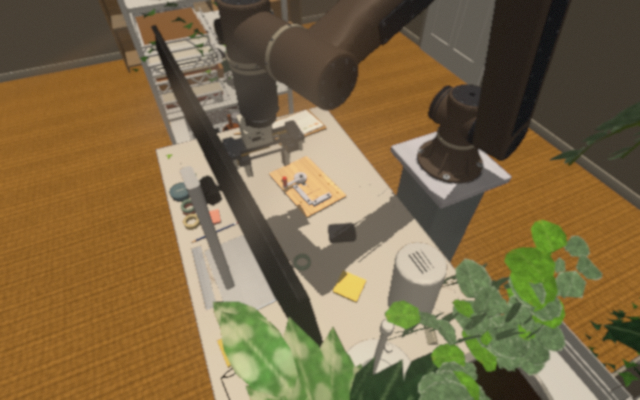

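```bash
cat > h.py <<'E'
from plant import ctrl
import cv2,numpy as np
from scipy.spatial.transform import Rotation as R
np.set_printoptions(precision=4,suppress=True)
def pose(o):
    T=np.eye(4);T[:3,:3]=R.from_euler('xyz',o['orientation'],degrees=True).as_matrix();T[:3,3]=o['tool_pos'];return T
def cam(n,o=None):
    c=ctrl.calibration(n)
    return c['K'],(c['extrinsics'] if n!='wrist' else pose(o or ctrl.get_obs())@c['hand_eye'])
def cast(n,uv,z,o=None):
    K,E=cam(n,o);uv=np.atleast_2d(np.asarray(uv,float))
    d=np.c_[uv,np.ones(len(uv))]@np.linalg.inv(K).T@E[:3,:3].T
    return E[:3,3]+d*((z-E[2,3])/d[:,2])[:,None]
def proj(n,P,o=None):
    K,E=cam(n,o);q=(np.atleast_2d(P)-E[:3,3])@E[:3,:3]@K.T
    return q[:,:2]/q[:,2:]
E
python3 - <<'E'
from h import *
print('board corners',cast('wrist',[(383,200),(494,180),(356,12),(493,0)],.012))
print('nut',cast('wrist',[(430,85)],.041),'knob top',cast('wrist',[(381,96)],.07))
print('fence ends',cast('wrist',[(411,182),(462,170),(400,97),(405,172)],.023))
print('tin',cast('scene',[(276,216)],.02), cast('scene',[(243,202),(290,197),(285,172),(368,190)],.01))
E
```

```text
board corners [[ 0.5772  0.0334  0.012 ]
 [ 0.4263  0.0048  0.012 ]
 [ 0.6246 -0.1971  0.012 ]
 [ 0.4652 -0.2093  0.012 ]]
nut [[ 0.5397 -0.1135  0.041 ]] knob top [[ 0.6024 -0.099   0.07  ]]
fence ends [[ 0.5443  0.0052  0.023 ]
 [ 0.4784 -0.0109  0.023 ]
 [ 0.5681 -0.1018  0.023 ]
 [ 0.5536 -0.0083  0.023 ]]
tin [[0.5022 0.1311 0.02  ]] [[ 0.5611  0.2981  0.01  ]
 [ 0.6769  0.1843  0.01  ]
 [ 0.8863  0.3311  0.01  ]
 [ 0.8715 -0.0233  0.01  ]]
```

The side picture shows the tin at (342,233), the pad at (350,287) and the tape at (302,262). The tin is near (0.50,0.13) and the jig yaw is about 11°. I'll move to a spot where the wrist camera sees both the tin and the fences.

Emit:
apply_moves:
  targets:
    - {"travel":[-34,26,0],"roll":0,"jaw":87}
    - {"travel":[-34,26,0],"roll":0,"jaw":87}
    - {"travel":[-34,26,0],"roll":0,"jaw":87}
    - {"travel":[-34,26,0],"roll":0,"jaw":87}
    - {"travel":[-34,26,0],"roll":0,"jaw":87}
    - {"travel":[-34,26,0],"roll":0,"jaw":87}
    - {"travel":[0,0,0],"roll":0,"jaw":87}
    - {"travel":[0,0,0],"roll":0,"jaw":87}
    - {"travel":[0,0,0],"roll":0,"jaw":87}

```text
clock: 1.05
tool_pos: [0.5192, 0.2037, 0.2485]
orientation: [180.0, -0.0, -90.0]
force: [-0.4, 0.5, 1.0]
opening: 0.087
gripper_force: 0.0
```

```bash
python3 - <<'E'
from h import *
o=ctrl.get_obs();print(o['clock'],o['tool_pos'],o['orientation'])
im=ctrl.snapshot('wrist');cv2.imwrite('pics/w1.png',im[:,:,::-1])
g=im.max(2);m=(g<70).astype(np.uint8)
cs,_=cv2.findContours(m,cv2.RETR_EXTERNAL,cv2.CHAIN_APPROX_NONE)
for c in cs:
    if cv2.contourArea(c)>300:
        r=cv2.minAreaRect(c);b=cv2.boxPoints(r);print(r, cast('wrist',b,.022,o)[:,:2].tolist(),cast('wrist',[r[0]],.022,o))
E
```

```text
1.05 [0.5192 0.2037 0.2485] [179.9919  -0.0107 -90.0051]
((319.5, 312.5), (173.0, 639.0), 90.0) [[0.9605069693552126, 0.27234947412081395], [0.06239315883964097, 0.27242008414043783], [-0.037884573020218526, 0.5888588575152341], [1.0576068843700166, 0.589249771255761]] [[0.5104 0.415  0.022 ]]
((11.5, 210.0), (23.0, 72.0), 0.0) [[0.969904473941688, 0.3030196554008593], [0.937812519031463, 0.19828269404367277], [0.9071121236225272, 0.19828823281707703], [0.9368501754324872, 0.30302086091617453]] [[0.9373 0.2487 0.022 ]]
((321.4562072753906, 124.62043762207031), (62.11180114746094, 44.426597595214844), 19.98310661315918) [[0.5565548491174592, 0.14748951617772113], [0.5363741398012254, 0.09722429545039982], [0.4632237120794205, 0.12231270859834326], [0.480851259020017, 0.17462595665000732]] [[0.5094 0.1348 0.022 ]]
((550.2320556640625, 58.040367126464844), (77.57472229003906, 131.0760040283203), 9.865806579589844) [[0.2834476688705089, 0.12429993219202984], [0.2835490816966446, -0.014849939781071547], [0.1940156386363291, -0.0018857466861942063], [0.18297493746790988, 0.1405783913607844]] [[0.2364 0.058  0.022 ]]
```

View pics/w1.png

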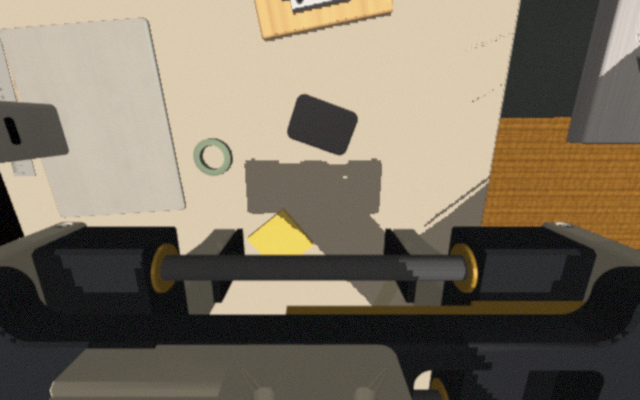

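The wrist picture shows the tin at (321,124), with its long side about -20° in world. The pad is at (281,235) and the tape at (212,156). I'll check clearance for the finger near the pad.

```bash
python3 - <<'E'
from h import *
print(cast('wrist',[(283,210),(249,238),(312,245),(212,156)],.012))
E
```

```text
[[0.5631 0.2516 0.012 ]
 [0.6142 0.2945 0.012 ]
 [0.5221 0.3058 0.012 ]
 [0.6564 0.1751 0.012 ]]
```

Emit:
apply_moves:
  targets:
    - {"travel":[34,5,0],"roll":0,"jaw":87}
    - {"travel":[35,5,0],"roll":0,"jaw":87}
    - {"travel":[0,0,15],"roll":-8.5,"jaw":87}
    - {"travel":[0,0,15],"roll":-8.5,"jaw":87}
    - {"travel":[0,0,15],"roll":-8.5,"jaw":87}
    - {"travel":[0,0,15],"roll":-8.5,"jaw":87}
    - {"travel":[0,0,15],"roll":-8.5,"jaw":87}
    - {"travel":[0,0,15],"roll":-8.5,"jaw":87}
    - {"travel":[0,0,15],"roll":-8.5,"jaw":87}
    - {"travel":[0,0,15],"roll":-8.5,"jaw":87}

```text
clock: 2.1
tool_pos: [0.5095, 0.1338, 0.1277]
orientation: [180.0, 0.0, -21.8]
force: [0.2, -0.5, 1.1]
opening: 0.087
gripper_force: 0.0
```

```bash
python3 - <<'E'
from h import *
o=ctrl.get_obs();print(o['clock'],o['tool_pos'],o['orientation'],o['joint_pos'])
im=ctrl.snapshot('wrist');cv2.imwrite('pics/w2.png',im[:,:,::-1])
g=im.max(2);m=(g<70).astype(np.uint8)
print(proj('wrist',[[.509,.135,.022]],o))
cs,_=cv2.findContours(m,cv2.RETR_EXTERNAL,cv2.CHAIN_APPROX_NONE)
for c in cs:
    if cv2.contourArea(c)>300:
        r=cv2.minAreaRect(c);b=cv2.boxPoints(r);print(r, cast('wrist',b,.022,o)[:,:2].tolist(),cast('wrist',[r[0]],.022,o))
E
```

```text
2.1 [0.5095 0.1338 0.1277] [179.9792   0.0079 -21.7713] [ 36.0684  13.2437 -27.1839   0.0057 -49.5941  32.1566]
[[312.7171 204.907 ]]
((319.5, 312.5), (173.0, 639.0), 90.0) [[0.598621491109948, 0.4148666521294458], [0.3762145158764415, -0.141514056329279], [0.1550933340763555, -0.1253631305181856], [0.4265193606254074, 0.5531343343763155]] [[0.3989 0.1716 0.022 ]]
((311.6629333496094, 201.4098663330078), (86.38337707519531, 63.23678970336914), 87.61405944824219) [[0.5587683525807701, 0.1476016622919006], [0.540362810221903, 0.09535051557656171], [0.46203769363311853, 0.12055434766437748], [0.4819182827462345, 0.1776672107314649]] [[0.5125 0.1347 0.022 ]]
```

Emit:
apply_moves:
  targets:
    - {"travel":[2,0,25],"roll":-1.8,"jaw":87}
    - {"travel":[0,0,25],"roll":0,"jaw":87}
    - {"travel":[0,0,25],"roll":0,"jaw":87}
    - {"travel":[0,0,15],"roll":0,"jaw":87}
    - {"travel":[0,0,5],"roll":0,"jaw":87}
    - {"travel":[0,0,0],"roll":0,"jaw":45}
    - {"travel":[0,0,0],"roll":0,"jaw":45}
    - {"travel":[0,0,0],"roll":0,"jaw":45}
    - {"travel":[0,0,0],"roll":0,"jaw":45}
    - {"travel":[0,0,0],"roll":0,"jaw":45}

```text
clock: 3.15
tool_pos: [0.5112, 0.1345, 0.0343]
orientation: [-179.9, -0.0, -20.2]
force: [-1.1, 0.6, 3.8]
opening: 0.0574
gripper_force: 30.0
```

Emit:
apply_moves:
  targets:
    - {"travel":[0,0,-15],"roll":0,"jaw":45}
    - {"travel":[0,0,-30],"roll":0,"jaw":45}
    - {"travel":[0,0,-35],"roll":0,"jaw":45}
    - {"travel":[0,0,-30],"roll":8.4,"jaw":45}
    - {"travel":[0,0,-30],"roll":8.4,"jaw":45}
    - {"travel":[0,0,-30],"roll":8.4,"jaw":45}
    - {"travel":[0,0,-10],"roll":8.4,"jaw":45}
    - {"travel":[0,0,0],"roll":8.4,"jaw":45}
    - {"travel":[0,0,0],"roll":8.4,"jaw":45}
    - {"travel":[0,0,0],"roll":8.4,"jaw":45}

```text
clock: 4.15
tool_pos: [0.5105, 0.1342, 0.2137]
orientation: [-180.0, 0.0, -79.4]
force: [-0.5, 0.0, -0.9]
opening: 0.0576
gripper_force: 29.9
```

Emit:
apply_moves:
  targets:
    - {"travel":[20,0,0],"roll":0,"jaw":45}
    - {"travel":[20,0,0],"roll":0,"jaw":45}
    - {"travel":[0,0,0],"roll":0,"jaw":45}
    - {"travel":[0,0,0],"roll":0,"jaw":45}

```text
clock: 4.55
tool_pos: [0.5183, 0.0947, 0.2136]
orientation: [180.0, 0.0, -79.1]
force: [-0.1, -0.2, -0.6]
opening: 0.0577
gripper_force: 30.0
```

```bash
python3 - <<'E'
from h import *
o=ctrl.get_obs();print(o['clock'],o['tool_pos'],o['orientation'],o['joint_pos'],o['opening'])
np.save('o3.npy',o,allow_pickle=True)
im=ctrl.snapshot('wrist');cv2.imwrite('pics/w3.png',im[:,:,::-1])
cv2.imwrite('pics/w3b.png',cv2.resize(im[:280,180:560,::-1],None,fx=2.1,fy=2.1,interpolation=cv2.INTER_CUBIC))
E
```

```text
4.55 [0.5183 0.0947 0.2136] [179.9981   0.012  -79.0618] [ 31.6972   8.1457 -20.8416  -0.0136 -61.0102 -20.7525] 0.05773297631677578
```

View pics/w3b.png

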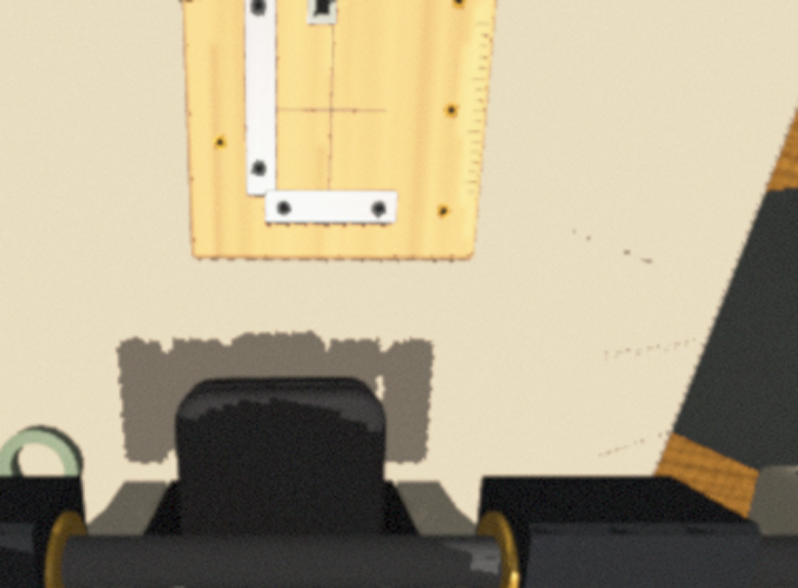

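The jig appears nearly square in the image. Board edge corners are (193,258) and (471,258) in the crop, the end-fence face line is at row 191, and the side-fence face is at column 276. The engraved cross is at (331,109).

```bash
python3 - <<'E'
from h import *
o=np.load('o3.npy',allow_pickle=True).item()
f=lambda p,z:cast('wrist',np.array(p,float)/2.1+[180,0],z,o)[:,:2]
b=f([(193,259),(471,259)],.012);print('board',b,np.linalg.norm(b[0]-b[1]))
e=f([(266,191),(396,192)],.026);print('end',e,np.linalg.norm(e[0]-e[1]))
s=f([(275,20),(275,190)],.020);c=f([(331,109)],.012);print('side',s,'cross',c)
A=lambda d:np.degrees(np.arctan2(d[1],d[0]))
print('yaws',A(b[0]-b[1]),A(e[0]-e[1]),A(s[1]-s[0])-90)
for yaw in (10.5,11,11.5):
    a=np.radians(yaw);X=np.array([np.cos(a),np.sin(a)]);Y=np.array([-X[1],X[0]])
    # seat from fences
    sx=(s@X).mean()-.029; sy=(e@Y).mean()-.041; seat=sx*X+sy*Y
    bo=b.mean(0)-.12*Y; print(yaw,'seat',seat,'from board',bo+.003*X+.044*Y)
    d=seat-o['tool_pos'][:2]; t=pose(o)[:2,:2].T@d; print('tool travel',t*1000)
T=pose(o); print('tin px edges', f([(180,400),(384,400)],o['tool_pos'][2]-.011))
E
```

```text
board [[0.5804 0.0348]
 [0.4267 0.0051]] 0.1565382099765426
end [[ 0.546  -0.0069]
 [ 0.479  -0.0193]] 0.06812016627546827
side [[ 0.5564 -0.0865]
 [ 0.5416 -0.0089]] cross [[ 0.5203 -0.0545]]
yaws 10.927840082644526 10.511883195752796 10.777378277018244
10.5 seat [ 0.5205 -0.0533] from board [ 0.5203 -0.0542]
tool travel [145.7801  25.8908]
11 seat [ 0.5205 -0.0533] from board [ 0.521  -0.0541]
tool travel [145.7764  25.8886]
11.5 seat [ 0.5205 -0.0533] from board [ 0.5216 -0.0539]
tool travel [145.7758  25.8887]
tin px edges [[0.5511 0.0644]
 [0.4986 0.0543]]
```

Emit:
apply_moves:
  targets:
    - {"travel":[30,7.5,0],"roll":0,"jaw":45}
    - {"travel":[40,7.5,0],"roll":0,"jaw":45}
    - {"travel":[40,7.5,0],"roll":0,"jaw":45}
    - {"travel":[39,7.5,0],"roll":0,"jaw":45}
    - {"travel":[0,0,20],"roll":0,"jaw":45}
    - {"travel":[0,0,35],"roll":0,"jaw":45}
    - {"travel":[0,0,35],"roll":0,"jaw":45}
    - {"travel":[0,0,25],"roll":0,"jaw":45}
    - {"travel":[0,0,15],"roll":0,"jaw":45}
    - {"travel":[0,0,0],"roll":0,"jaw":45}

```text
clock: 5.6
tool_pos: [0.516, -0.0568, 0.0815]
orientation: [179.8, 0.0, -79.0]
force: [0.0, 0.2, -1.3]
opening: 0.058
gripper_force: 30.0
```

```bash
python3 - <<'E'
from h import *
o=ctrl.get_obs();print(o['clock'],o['tool_pos'],o['orientation'],o['force'])
im=ctrl.snapshot('wrist');np.save('o4.npy',o,allow_pickle=True)
cv2.imwrite('pics/w4b.png',cv2.resize(im[:280,180:560,::-1],None,fx=2.1,fy=2.1,interpolation=cv2.INTER_CUBIC))
E
```

```text
5.6 [ 0.516  -0.0568  0.0815] [179.7502   0.0007 -78.9824] [ 0.0366  0.1592 -1.3279]
```

View pics/w4b.png

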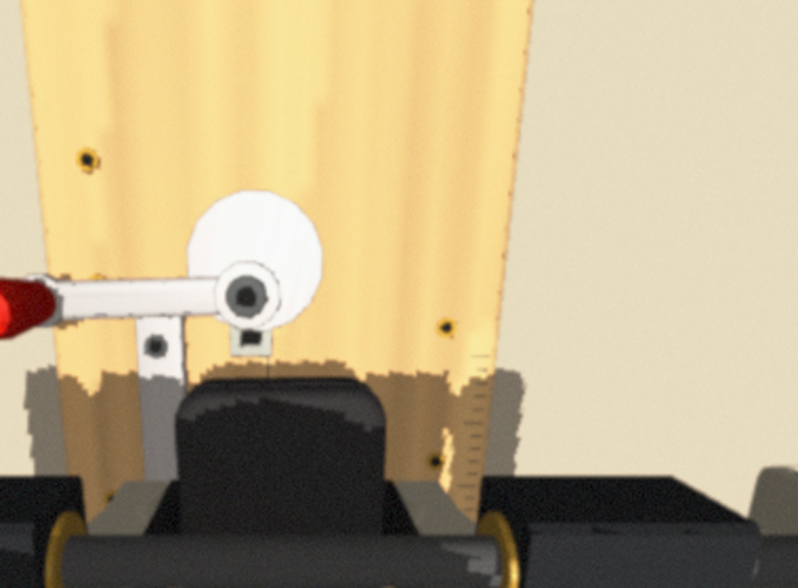

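The crop shows the nut at (246,296), the cam disc centre at about (255,258), the tin's right end at rows 380–400, and the knob at the left edge near (20,300).

```bash
cat >> h.py <<'E'
YAW=np.radians(10.8);X=np.array([np.cos(YAW),np.sin(YAW)]);Y=np.array([-X[1],X[0]])
SEAT=np.array([.5206,-.0537])
def jig(p): # world xy -> jig mm
    d=np.atleast_2d(p)[:,:2]-SEAT; return np.c_[d@X*1000+3,d@Y*1000+44]
E
python3 - <<'E'
from h import *
o=np.load('o4.npy',allow_pickle=True).item()
f=lambda p,z:jig(cast('wrist',np.array(p,float)/2.1+[180,0],z,o))
print('tcp',jig(o['tool_pos'][:2]))
print('nut',f([(246,296)],.041),'cam',f([(255,258)],.0275),'slot front',f([(251,355)],.012))
zt=o['tool_pos'][2]
print('tin R bottom',f([(280,380)],zt-.0343),'top',f([(280,400)],zt-.0123),'sides',f([(178,420),(384,420)],zt-.0123))
print('screws board',f([(87,160),(446,327)],.012))
E
```

```text
tcp [[-2.0631 41.8595]]
nut [[  8.5041 -18.8808]] cam [[  6.2433 -29.8147]] slot front [[8.5578 3.7579]]
tin R bottom [[-1.7439  5.4526]] top [[-1.6871  6.2076]] sides [[ 25.506   11.7741]
 [-29.4889  11.6343]]
screws board [[ 61.6858 -60.5516]
 [-60.5833  -6.4424]]
```

Emit:
apply_moves:
  targets:
    - {"travel":[4,0,10],"roll":0,"jaw":45}
    - {"travel":[0,0,10],"roll":0,"jaw":45}
    - {"travel":[0,0,6],"roll":0,"jaw":45}
    - {"travel":[0,0,3],"roll":0,"jaw":45}
    - {"travel":[0,0,3],"roll":0,"jaw":45}
    - {"travel":[0,0,0],"roll":0,"jaw":45}
    - {"travel":[0,0,0],"roll":0,"jaw":45}

```text
clock: 6.35
tool_pos: [0.5184, -0.0609, 0.0517]
orientation: [-180.0, -0.0, -79.0]
force: [-0.6, -0.2, -0.8]
opening: 0.0577
gripper_force: 30.0
```

Emit:
apply_moves:
  targets:
    - {"travel":[0,0,2],"roll":0,"jaw":45}
    - {"travel":[0,0,1],"roll":0,"jaw":45}
    - {"travel":[0,0,1],"roll":0,"jaw":45}
    - {"travel":[0,0,0.7],"roll":0,"jaw":45}
    - {"travel":[0,0,0],"roll":0,"jaw":45}
    - {"travel":[0,0,0],"roll":0,"jaw":45}

```text
clock: 6.95
tool_pos: [0.5182, -0.061, 0.0469]
orientation: [180.0, -0.0, -79.0]
force: [1.0, 0.7, -0.8]
opening: 0.0577
gripper_force: 30.0
```

Emit:
apply_moves:
  targets:
    - {"travel":[0,0,0.6],"roll":0,"jaw":45}
    - {"travel":[0,0,0.4],"roll":0,"jaw":45}
    - {"travel":[0,0,0],"roll":0,"jaw":45}
    - {"travel":[0,0,0],"roll":0,"jaw":45}

```text
clock: 7.35
tool_pos: [0.5183, -0.0609, 0.0463]
orientation: [-180.0, -0.0, -79.0]
force: [-2.7, 0.4, 5.3]
opening: 0.0579
gripper_force: 30.0
```

Emit:
apply_moves:
  targets:
    - {"travel":[0,0,-0.4],"roll":0,"jaw":45}
    - {"travel":[-1,0,0],"roll":0,"jaw":45}
    - {"travel":[-1,0,0],"roll":0,"jaw":45}
    - {"travel":[0,0,0],"roll":0,"jaw":45}

```text
clock: 7.75
tool_pos: [0.5181, -0.0589, 0.0464]
orientation: [-180.0, -0.0, -79.0]
force: [-0.5, -1.3, 1.6]
opening: 0.0575
gripper_force: 30.0
```

Emit:
apply_moves:
  targets:
    - {"travel":[-0.5,0,0],"roll":0,"jaw":45}
    - {"travel":[-0.5,0,0],"roll":0,"jaw":45}
    - {"travel":[0,0,0],"roll":0,"jaw":45}
    - {"travel":[0,0,0],"roll":0,"jaw":45}

```text
clock: 8.15
tool_pos: [0.5179, -0.0581, 0.0464]
orientation: [-180.0, -0.0, -79.0]
force: [1.5, -3.6, 2.4]
opening: 0.0576
gripper_force: 29.9
```

Emit:
apply_moves:
  targets:
    - {"travel":[0,-0.5,0],"roll":0,"jaw":45}
    - {"travel":[0,-0.5,0],"roll":0,"jaw":45}
    - {"travel":[0,-0.5,0],"roll":0,"jaw":45}
    - {"travel":[0,0,0],"roll":0,"jaw":45}
    - {"travel":[0,0,0],"roll":0,"jaw":45}

```text
clock: 8.65
tool_pos: [0.518, -0.0581, 0.0464]
orientation: [179.9, -0.0, -79.0]
force: [-4.0, -3.5, 8.9]
opening: 0.0575
gripper_force: 29.9
```

```bash
python3 - <<'E'
from h import *
o=ctrl.get_obs();print(o['clock'],o['tool_pos'],o['orientation'],o['force'],o['moment'],jig(o['tool_pos'][:2]))
im=ctrl.snapshot('wrist');np.save('o5.npy',o,allow_pickle=True)
w=cv2.resize(im[80:280,180:500,::-1],None,fx=2.5,fy=2.5,interpolation=cv2.INTER_CUBIC)
w=np.clip(w.astype(float)*1.6,0,255).astype(np.uint8)
cv2.imwrite('pics/w5b.png',w)
E
```

```text
8.65 [ 0.518  -0.0581  0.0464] [179.882   -0.0055 -79.0114] [-4.0149 -3.5357  8.899 ] [-1.1754  1.2451 -0.0633] [[-0.4179 40.1717]]
```

View pics/w5b.png

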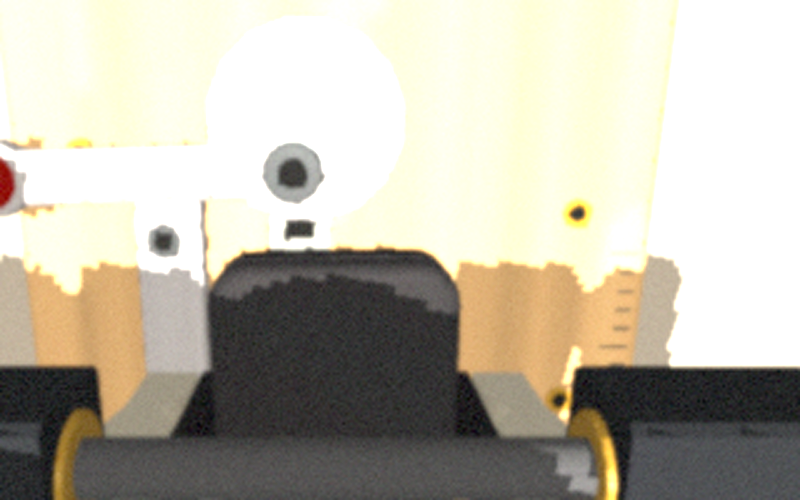

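The tin's left edge (column 210) almost meets the side-fence face (column 205), so the tin is on the side fence. I'll check that gap numerically, along with the tin's right end.

```bash
python3 - <<'E'
from h import *
o=np.load('o5.npy',allow_pickle=True).item()
f=lambda p,z:jig(cast('wrist',np.array(p,float)/2.5+[180,80],z,o))
print('fence face',f([(205,220),(206,300),(206,360)],.020))
print('tin L',f([(209,320),(211,400)],.034),f([(211,320)],.026),'R',f([(459,320),(459,400)],.034))
print('tin end bottom',f([(330,250)],.012),'top',f([(330,272)],.034),'slot end',f([(300,240)],.012))
print('nut',f([(292,173)],.041),'cam',f([(306,117)],.0275))
E
```

```text
fence face [[30.4982 -5.6717]
 [31.1868 14.0993]
 [31.9219 29.7907]]
tin L [[28.0567 14.8166]
 [28.4847 34.4194]] [[29.0825 17.3443]] R [[-28.495   14.667 ]
 [-29.512   34.2772]]
tin end bottom [[0.8048 3.1682]] top [[0.7104 3.5838]] slot end [[8.3514 0.6276]]
nut [[  8.4404 -18.7685]] cam [[  6.0198 -29.5674]]
```

Emit:
apply_moves:
  targets:
    - {"travel":[0,0,-0.3],"roll":0,"jaw":45}
    - {"travel":[-0.5,0,0],"roll":0,"jaw":45}
    - {"travel":[-0.5,0,0],"roll":0,"jaw":45}
    - {"travel":[0,0,0],"roll":0,"jaw":45}
    - {"travel":[0,0,0],"roll":0,"jaw":45}

```text
clock: 9.2
tool_pos: [0.5179, -0.0579, 0.0464]
orientation: [179.9, -0.1, -79.0]
force: [-1.0, -10.6, 4.7]
opening: 0.0577
gripper_force: 29.9
```

Emit:
apply_moves:
  targets:
    - {"travel":[0,-0.5,0],"roll":0,"jaw":45}
    - {"travel":[0,-0.5,0],"roll":0,"jaw":45}
    - {"travel":[0,0,0],"roll":0,"jaw":45}
    - {"travel":[0,0,0],"roll":0,"jaw":45}

```text
clock: 9.6
tool_pos: [0.518, -0.0579, 0.0464]
orientation: [179.8, -0.1, -79.0]
force: [-3.7, -9.8, 8.8]
opening: 0.0573
gripper_force: 29.9
```

Emit:
apply_moves:
  targets:
    - {"travel":[0.8,0,0],"roll":0,"jaw":45}
    - {"travel":[0,1,0],"roll":0,"jaw":45}
    - {"travel":[0,0,0],"roll":0,"jaw":66}
    - {"travel":[0,0,0],"roll":0,"jaw":66}
    - {"travel":[0,0,0],"roll":0,"jaw":66}
    - {"travel":[0,0,0],"roll":0,"jaw":66}

```text
clock: 10.2
tool_pos: [0.5191, -0.0573, 0.0464]
orientation: [180.0, 0.0, -79.0]
force: [0.5, -0.3, 0.8]
opening: 0.0664
gripper_force: 0.0
```

Emit:
apply_moves:
  targets:
    - {"travel":[0,-0.8,0],"roll":0,"jaw":66}
    - {"travel":[0,-0.8,0],"roll":0,"jaw":66}
    - {"travel":[0,-0.8,0],"roll":0,"jaw":66}
    - {"travel":[0,0,0],"roll":0,"jaw":66}
    - {"travel":[0,0,0],"roll":0,"jaw":66}

```text
clock: 10.7
tool_pos: [0.5214, -0.0571, 0.0465]
orientation: [180.0, 0.0, -79.0]
force: [0.2, 0.3, -0.0]
opening: 0.0662
gripper_force: 0.0
```

Emit:
apply_moves:
  targets:
    - {"travel":[0,-0.8,0],"roll":0,"jaw":66}
    - {"travel":[0,-0.5,0],"roll":0,"jaw":66}
    - {"travel":[0,0,0],"roll":0,"jaw":66}
    - {"travel":[0,0,0],"roll":0,"jaw":66}

```text
clock: 11.1
tool_pos: [0.5224, -0.0569, 0.0465]
orientation: [180.0, 0.0, -79.0]
force: [-1.3, -0.3, 1.4]
opening: 0.0665
gripper_force: 0.7
```

Emit:
apply_moves:
  targets:
    - {"travel":[0,-0.5,0],"roll":0,"jaw":66}
    - {"travel":[0,-0.5,0],"roll":0,"jaw":66}
    - {"travel":[0,0,0],"roll":0,"jaw":66}
    - {"travel":[0,0,0],"roll":0,"jaw":66}

```text
clock: 11.5
tool_pos: [0.524, -0.0565, 0.0466]
orientation: [-180.0, -0.0, -79.0]
force: [-0.3, -0.1, -0.5]
opening: 0.0661
gripper_force: 0.0
```

Emit:
apply_moves:
  targets:
    - {"travel":[0,-0.5,0],"roll":0,"jaw":66}
    - {"travel":[0,0,0],"roll":0,"jaw":66}
    - {"travel":[0,-0.5,0],"roll":0,"jaw":66}
    - {"travel":[0,0,0],"roll":0,"jaw":66}
    - {"travel":[0,0,0],"roll":0,"jaw":66}

```text
clock: 12.0
tool_pos: [0.5245, -0.0565, 0.0465]
orientation: [180.0, -0.0, -79.0]
force: [-2.2, -0.7, 1.2]
opening: 0.0659
gripper_force: 0.8
```

Emit:
apply_moves:
  targets:
    - {"travel":[0,-0.5,0],"roll":0,"jaw":66}
    - {"travel":[0,0,0],"roll":0,"jaw":66}
    - {"travel":[0,0,0],"roll":0,"jaw":66}

```text
clock: 12.3
tool_pos: [0.5247, -0.0565, 0.0465]
orientation: [180.0, -0.0, -79.0]
force: [-3.8, 0.3, 2.7]
opening: 0.0662
gripper_force: 1.7
```

```bash
python3 - <<'E'
from h import *
o=ctrl.get_obs();print(o['clock'],o['tool_pos'],o['orientation'],o['force'],o['gripper_force'],jig(o['tool_pos'][:2]))
E
```

```text
12.3 [ 0.5247 -0.0565  0.0465] [179.9535  -0.0003 -79.0061] [-3.7545  0.3423  2.6949] 1.7300761118531227 [[ 6.544  40.5126]]
```

Emit:
apply_moves:
  targets:
    - {"travel":[0,-0.5,0],"roll":0,"jaw":66}
    - {"travel":[0,0,0],"roll":0,"jaw":66}
    - {"travel":[0,0,0],"roll":0,"jaw":66}
    - {"travel":[0,0,0],"roll":0,"jaw":66}

```text
clock: 12.7
tool_pos: [0.5248, -0.0564, 0.0464]
orientation: [179.9, 0.0, -79.0]
force: [-4.8, -0.9, 4.5]
opening: 0.0662
gripper_force: 2.5
```

Emit:
apply_moves:
  targets:
    - {"travel":[0,-0.5,0],"roll":0,"jaw":66}
    - {"travel":[0,0,0],"roll":0,"jaw":66}
    - {"travel":[0,0,0],"roll":0,"jaw":66}
    - {"travel":[0,0,0],"roll":0,"jaw":66}

```text
clock: 13.1
tool_pos: [0.5248, -0.0565, 0.0463]
orientation: [179.9, 0.0, -79.0]
force: [-6.9, 0.0, 5.0]
opening: 0.0661
gripper_force: 3.1
```

Emit:
apply_moves:
  targets:
    - {"travel":[0,3,0],"roll":0,"jaw":70}
    - {"travel":[0,0,-10],"roll":0,"jaw":70}
    - {"travel":[0,0,-30],"roll":0,"jaw":70}
    - {"travel":[0,0,-40],"roll":0,"jaw":60}
    - {"travel":[0,0,-40],"roll":0,"jaw":50}
    - {"travel":[0,0,-30],"roll":0,"jaw":40}
    - {"travel":[29,-25,0],"roll":0,"jaw":30}
    - {"travel":[29,-26,0],"roll":0,"jaw":26}
    - {"travel":[0,0,0],"roll":-8.5,"jaw":26}
    - {"travel":[0,0,0],"roll":-8.5,"jaw":26}

```text
clock: 14.1
tool_pos: [0.5856, -0.1046, 0.1972]
orientation: [-179.9, -0.0, -61.7]
force: [-0.1, 0.5, -0.0]
opening: 0.0268
gripper_force: 0.0
```

Emit:
apply_moves:
  targets:
    - {"travel":[0,0,0],"roll":-8.5,"jaw":26}
    - {"travel":[0,0,0],"roll":-8.5,"jaw":26}
    - {"travel":[0,0,0],"roll":-8.5,"jaw":26}
    - {"travel":[0,0,0],"roll":-8.5,"jaw":26}
    - {"travel":[0,0,0],"roll":-8.5,"jaw":26}
    - {"travel":[0,0,0],"roll":-8.5,"jaw":26}
    - {"travel":[0,0,0],"roll":-8.5,"jaw":26}
    - {"travel":[0,0,0],"roll":-8.5,"jaw":26}
    - {"travel":[0,0,0],"roll":-5,"jaw":26}
    - {"travel":[0,0,0],"roll":0,"jaw":26}

```text
clock: 15.1
tool_pos: [0.585, -0.1038, 0.1976]
orientation: [180.0, -0.1, 11.1]
force: [-0.1, -0.3, 0.9]
opening: 0.0258
gripper_force: 0.0
```

```bash
python3 - <<'E'
from h import *
o=ctrl.get_obs();print(o['clock'],o['tool_pos'],o['orientation'],o['joint_pos'],o['opening'],jig(o['tool_pos'][:2]))
im=ctrl.snapshot('wrist');np.save('o6.npy',o,allow_pickle=True)
cv2.imwrite('pics/w6b.png',cv2.resize(im[60:260,180:500,::-1],None,fx=2.5,fy=2.5,interpolation=cv2.INTER_CUBIC))
E
```

```text
15.1 [ 0.585  -0.1038  0.1976] [179.9811  -0.1143  11.0855] [  8.7783  15.1074 -14.07     0.0164 -60.7076  92.2992] 0.025804744032161916 [[ 56.8752 -17.3074]]
```

View pics/w6b.png

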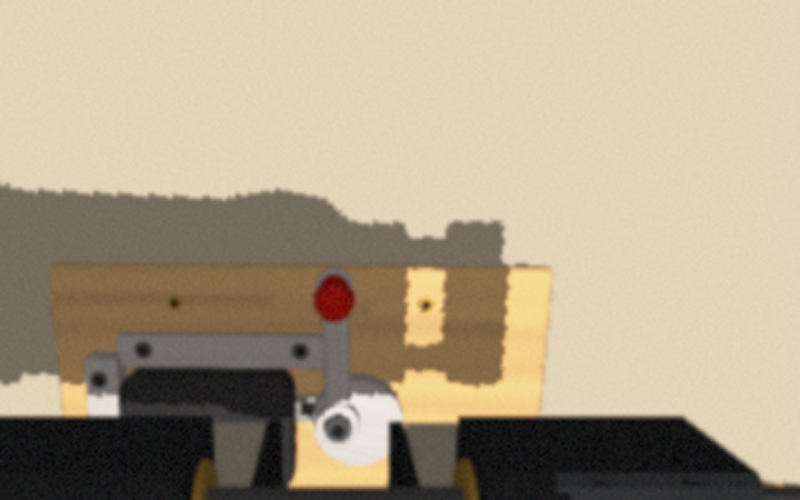

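The tin sits in the corner: its end is at the end fence (column 120) and its long side at the side fence (row 368). The red knob is at (334,297) and the nut at (338,428).

```bash
python3 - <<'E'
from h import *
o=np.load('o6.npy',allow_pickle=True).item()
F=lambda p:np.array(p,float)/2.5+[180,60]
f=lambda p,z:jig(cast('wrist',F(p),z,o))
im=cv2.imread('pics/w6b.png').astype(int)
m=((im[...,2]>90)&(im[...,1]<50)).astype(np.uint8);M=cv2.moments(m,True);u=(M['m10']/M['m00'],M['m01']/M['m00']);print(u,cv2.boundingRect(m))
print('knob',f([u],.07),f([u],.06),'nut',f([(338,428)],.041))
print('tin corner L top',f([(122,400)],.034),'end fence face',f([(120,400)],.026),'tin far edge',f([(200,370)],.034),'fence far face',f([(200,367)],.020),'tin R',f([(296,400)],.034))
print('board corners',f([(50,265),(551,267)],.012))
E
```

```text
(333.665404996215, 298.61847085541257) (315, 276, 39, 45)
knob [[ 75.5723 -17.0514]] [[ 73.5446 -17.061 ]] nut [[  9.6211 -19.3351]]
tin corner L top [[20.1776 80.4087]] end fence face [[17.2689 83.948 ]] tin far edge [[34.8515 43.7214]] fence far face [[31.9519 46.4743]] tin R [[20.5448  0.0844]]
board corners [[  79.2542  116.137 ]
 [  79.4166 -119.1935]]
```

Emit:
apply_moves:
  targets:
    - {"travel":[-25,-1,0],"roll":8.5,"jaw":0}
    - {"travel":[0,0,0],"roll":8.5,"jaw":0}
    - {"travel":[0,0,0],"roll":8.5,"jaw":0}
    - {"travel":[0,0,0],"roll":8.5,"jaw":0}
    - {"travel":[0,0,0],"roll":8.5,"jaw":0}
    - {"travel":[0,0,0],"roll":8.5,"jaw":0}
    - {"travel":[0,0,0],"roll":8.5,"jaw":0}
    - {"travel":[0,0,0],"roll":8.5,"jaw":0}
    - {"travel":[0,0,0],"roll":8.5,"jaw":0}
    - {"travel":[0,0,0],"roll":8.5,"jaw":0}

```text
clock: 16.15
tool_pos: [0.5599, -0.1077, 0.1971]
orientation: [-179.9, -0.0, -74.5]
force: [0.0, -0.3, 0.3]
opening: 0.0005
gripper_force: 0.0
```

Emit:
apply_moves:
  targets:
    - {"travel":[0,35,0],"roll":5,"jaw":0}
    - {"travel":[-3,35,0],"roll":0,"jaw":0}
    - {"travel":[0,0,30],"roll":0,"jaw":0}
    - {"travel":[0,0,40],"roll":0,"jaw":0}
    - {"travel":[0,0,30],"roll":0,"jaw":0}
    - {"travel":[0,0,0],"roll":0,"jaw":0}
    - {"travel":[0,0,0],"roll":0,"jaw":0}

```text
clock: 16.85
tool_pos: [0.4916, -0.1212, 0.0973]
orientation: [180.0, -0.0, -79.1]
force: [0.5, -0.1, 0.2]
opening: 0.0007
gripper_force: 0.0
```

```bash
python3 - <<'E'
from h import *
o=ctrl.get_obs();print(o['clock'],o['tool_pos'],o['orientation'],o['opening'],o['force'],jig(o['tool_pos'][:2]))
E
```

```text
16.85 [ 0.4916 -0.1212  0.0973] [179.9829  -0.0284 -79.0601] 0.0006625147086972559 [ 0.4532 -0.1125  0.2287] [[-38.1656 -16.8454]]
```

Emit:
apply_moves:
  targets:
    - {"travel":[-3,0,15],"roll":0,"jaw":0}
    - {"travel":[0,0,20],"roll":0,"jaw":0}
    - {"travel":[0,0,12],"roll":0,"jaw":0}
    - {"travel":[0,0,8],"roll":0,"jaw":0}
    - {"travel":[0,0,0],"roll":0,"jaw":0}
    - {"travel":[0,0,0],"roll":0,"jaw":0}

```text
clock: 17.45
tool_pos: [0.491, -0.1182, 0.0422]
orientation: [-180.0, -0.0, -79.0]
force: [0.7, -0.1, 0.3]
opening: 0.0009
gripper_force: 0.0
```

Emit:
apply_moves:
  targets:
    - {"travel":[-1.5,0,0],"roll":0,"jaw":0}
    - {"travel":[-1,0,0],"roll":0,"jaw":0}
    - {"travel":[-1,0,0],"roll":0,"jaw":0}
    - {"travel":[0,0,0],"roll":0,"jaw":0}
    - {"travel":[0,0,0],"roll":0,"jaw":0}

```text
clock: 17.95
tool_pos: [0.4898, -0.1146, 0.0417]
orientation: [-180.0, -0.0, -79.0]
force: [0.5, 0.3, 0.1]
opening: 0.0004
gripper_force: 0.0
```

Emit:
apply_moves:
  targets:
    - {"travel":[-0.5,0,0],"roll":0,"jaw":0}
    - {"travel":[-0.5,0,0],"roll":0,"jaw":0}
    - {"travel":[0,0,0],"roll":0,"jaw":0}
    - {"travel":[0,0,0],"roll":0,"jaw":0}

```text
clock: 18.35
tool_pos: [0.4895, -0.1138, 0.0416]
orientation: [180.0, -0.0, -79.0]
force: [0.4, -1.1, 1.0]
opening: 0.0007
gripper_force: 0.4
```

Emit:
apply_moves:
  targets:
    - {"travel":[-0.5,0,0],"roll":0,"jaw":0}
    - {"travel":[-0.5,0,0],"roll":0,"jaw":0}
    - {"travel":[0,0,0],"roll":0,"jaw":0}
    - {"travel":[0,0,0],"roll":0,"jaw":0}

```text
clock: 18.75
tool_pos: [0.4894, -0.1133, 0.0416]
orientation: [180.0, -0.0, -79.0]
force: [-0.6, -6.6, 0.3]
opening: 0.0008
gripper_force: 3.0
```

Emit:
apply_moves:
  targets:
    - {"travel":[-0.5,0,0],"roll":0,"jaw":0}
    - {"travel":[-0.5,0,0],"roll":0,"jaw":0}
    - {"travel":[0,0,0],"roll":0,"jaw":0}
    - {"travel":[0,0,0],"roll":0,"jaw":0}

```text
clock: 19.15
tool_pos: [0.4893, -0.113, 0.0418]
orientation: [180.0, -0.1, -79.0]
force: [1.6, -11.9, 1.3]
opening: 0.0003
gripper_force: 6.0
```

Emit:
apply_moves:
  targets:
    - {"travel":[5,0,0],"roll":0,"jaw":0}
    - {"travel":[0,0,-15],"roll":0,"jaw":0}
    - {"travel":[0,0,-35],"roll":0,"jaw":5}
    - {"travel":[0,0,-35],"roll":0,"jaw":10}
    - {"travel":[0,-28,0],"roll":0,"jaw":28}
    - {"travel":[0,-28,0],"roll":0,"jaw":28}
    - {"travel":[0,-28,0],"roll":0,"jaw":28}
    - {"travel":[0,-28,0],"roll":-5,"jaw":28}
    - {"travel":[0,0,0],"roll":-8.5,"jaw":28}
    - {"travel":[0,0,0],"roll":-8.5,"jaw":28}

```text
clock: 20.15
tool_pos: [0.6006, -0.0949, 0.1258]
orientation: [180.0, 0.0, -56.6]
force: [-0.5, 0.3, -1.2]
opening: 0.028
gripper_force: 0.0
```

Emit:
apply_moves:
  targets:
    - {"travel":[0,0,0],"roll":-8.5,"jaw":28}
    - {"travel":[0,0,0],"roll":-8.5,"jaw":28}
    - {"travel":[0,0,0],"roll":-8.5,"jaw":28}
    - {"travel":[0,0,0],"roll":-8.5,"jaw":28}
    - {"travel":[0,0,0],"roll":-8.5,"jaw":28}
    - {"travel":[0,0,0],"roll":-8.5,"jaw":28}
    - {"travel":[0,0,0],"roll":-8.5,"jaw":28}
    - {"travel":[0,0,0],"roll":-8.5,"jaw":28}
    - {"travel":[0,0,0],"roll":0,"jaw":28}

```text
clock: 21.05
tool_pos: [0.6001, -0.0951, 0.1264]
orientation: [-180.0, 0.0, 11.1]
force: [-0.7, -0.5, -0.6]
opening: 0.0279
gripper_force: 0.0
```

```bash
python3 - <<'E'
from h import *
o=ctrl.get_obs();print(o['clock'],o['tool_pos'],o['orientation'],o['opening'],o['force'],jig(o['tool_pos'][:2]))
im=ctrl.snapshot('wrist');np.save('o7.npy',o,allow_pickle=True)
cv2.imwrite('pics/w7.png',im[:,:,::-1])
im=im.astype(int);m=((im[...,0]>90)&(im[...,1]<50)&(im[...,2]<60)).astype(np.uint8)
n,l,s,c=cv2.connectedComponentsWithStats(m)
for i in range(1,n):
    if s[i,4]>30: print(s[i],c[i],jig(cast('wrist',[c[i]],.066,o)))
E
```

```text
21.05 [ 0.6001 -0.0951  0.1264] [-179.9781    0.0081   11.1333] 0.027911653960029592 [-0.7474 -0.4578 -0.5672] [[ 73.2892 -11.5554]]
[311 203  20  28 445] [320.3933 217.1483] [[ 76.5545 -16.5528]]
```

Emit:
apply_moves:
  targets:
    - {"travel":[1,5.3,0],"roll":0,"jaw":28}
    - {"travel":[0,0,20],"roll":0,"jaw":28}
    - {"travel":[0,0,20],"roll":0,"jaw":28}
    - {"travel":[0,0,15],"roll":0,"jaw":28}
    - {"travel":[0,0,7],"roll":0,"jaw":28}
    - {"travel":[0,0,0],"roll":0,"jaw":28}
    - {"travel":[0,0,0],"roll":0,"jaw":28}

```text
clock: 21.8
tool_pos: [0.6026, -0.1005, 0.0651]
orientation: [180.0, -0.0, 11.0]
force: [-0.2, -0.4, 1.0]
opening: 0.028
gripper_force: 0.0
```

Emit:
apply_moves:
  targets:
    - {"travel":[0,0,0],"roll":0,"jaw":20}
    - {"travel":[0,0,0],"roll":0,"jaw":20}
    - {"travel":[0,0,0],"roll":0,"jaw":20}

```text
clock: 22.1
tool_pos: [0.6024, -0.1003, 0.0652]
orientation: [180.0, -0.1, 11.0]
force: [-0.1, 0.4, -0.3]
opening: 0.0203
gripper_force: 0.0
```

```bash
python3 - <<'E'
from h import *
o=ctrl.get_obs();print(o['clock'],o['tool_pos'],o['orientation'],o['opening'],o['force'],jig(o['tool_pos'][:2]),o['joint_pos'])
# arc plan: pivot (9,-19.3), r 65; rows of 4 deg in tool frame (translate then roll)
d=np.radians(4);print(65*np.sin(d),65*(1-np.cos(d)))
E
```

```text
22.1 [ 0.6024 -0.1003  0.0652] [179.9966  -0.0574  10.9926] 0.02031390425894677 [-0.0713  0.3834 -0.2925] [[ 74.6049 -17.0788]] [  8.8547  24.4517 -20.0969   0.0018 -45.3939  92.1366]
4.534170793368145 0.15833673311142715
```

Emit:
apply_moves:
  targets:
    - {"travel":[0,1,0],"roll":-1.5,"jaw":20.3}
    - {"travel":[-0.2,4.5,0],"roll":4,"jaw":20.3}
    - {"travel":[-0.2,4.5,0],"roll":4,"jaw":20.3}
    - {"travel":[-0.2,4.5,0],"roll":4,"jaw":20.3}
    - {"travel":[-0.2,4.5,0],"roll":4,"jaw":20.3}
    - {"travel":[-0.2,4.5,0],"roll":4,"jaw":20.3}
    - {"travel":[-0.2,4.5,0],"roll":4,"jaw":20.3}
    - {"travel":[-0.2,4.5,0],"roll":4,"jaw":20.3}
    - {"travel":[0,0,0],"roll":0,"jaw":20.3}

```text
clock: 23.0
tool_pos: [0.6012, -0.1325, 0.0647]
orientation: [-180.0, -0.0, -15.5]
force: [-0.4, 2.7, -0.2]
opening: 0.0205
gripper_force: 0.8
```

```bash
cat >> h.py <<'E'
def lever(px=9.3,py=-19.3):
    o=ctrl.get_obs();T=pose(o);j=jig(o['tool_pos'][:2])[0]
    ft=T[:3,:3].T@o['force'];r=np.array([j[0]-px,j[1]-py])
    tx=np.degrees(np.arctan2(*(T[:2,:2].T@np.array([X,Y]).T)[::1,0][::-1]))
    print(round(o['clock'],2),'jig',j,'z',o['tool_pos'][2],'r',np.hypot(*r),'b_pos',np.degrees(np.arctan2(r[1],r[0])),'b_yaw',o['orientation'][2]-10.8,'tool F',ft,'open',o['opening']*1e3,'gf',o['gripper_force'])
    # trailing finger (tool -y) contact: knob centre = tcp + (-open/2+8) tool y
    off=-(o['opening']*500-8); k=j+off*np.array([np.sin(np.radians(o['orientation'][2]-10.8)),-np.cos(np.radians(o['orientation'][2]-10.8))])
    q=k-[px,py];print('knob',k,'cam',.25-np.arctan2(q[1],q[0]))
E
python3 -c "
from h import *
lever()"
```

```text
23.0 jig [ 67.4211 -48.5538] z 0.06470821323390118 r 65.0680506289566 b_pos -26.71727837455128 b_yaw -26.31997409782333 tool F [-1.1144 -2.5017  0.1586] open 20.513603246265603 gf 0.814144816249609
knob [ 68.4217 -46.531 ] cam 0.6816271585315463
```

Emit:
apply_moves:
  targets:
    - {"travel":[-0.2,4.5,0],"roll":4,"jaw":20.3}
    - {"travel":[-0.2,4.5,0],"roll":4,"jaw":20.3}
    - {"travel":[-0.2,4.5,0],"roll":4,"jaw":20.3}
    - {"travel":[-0.2,4.5,0],"roll":4,"jaw":20.3}
    - {"travel":[-0.2,4.5,0],"roll":4,"jaw":20.3}
    - {"travel":[-0.1,2.3,0],"roll":2,"jaw":20.3}
    - {"travel":[0,0,0],"roll":0,"jaw":20.3}

```text
clock: 23.7
tool_pos: [0.5903, -0.1543, 0.0648]
orientation: [-180.0, -0.0, -37.4]
force: [0.3, 1.9, -0.1]
opening: 0.0202
gripper_force: 1.0
```

```bash
python3 -c "
from h import *
lever()"
```

```text
23.7 jig [ 52.5868 -67.8585] z 0.06479663182178515 r 65.05131017288964 b_pos -48.285043172536774 b_yaw -48.18133454070201 tool F [-0.8874 -1.6531  0.1437] open 20.245666583125782 gf 0.9571019187569618
knob [ 54.1688 -66.443 ] cam 1.0601094737165104
```

Emit:
apply_moves:
  targets:
    - {"travel":[0,2.3,0],"roll":2,"jaw":20.3}
    - {"travel":[0,2.3,0],"roll":2,"jaw":20.3}
    - {"travel":[-0.1,2.3,0],"roll":2,"jaw":20.3}
    - {"travel":[0,2.3,0],"roll":2,"jaw":20.3}
    - {"travel":[0,0,0],"roll":0,"jaw":20.3}
    - {"travel":[0,0,0],"roll":0,"jaw":20.3}

```text
clock: 24.3
tool_pos: [0.5843, -0.1612, 0.0647]
orientation: [-180.0, -0.0, -45.3]
force: [0.0, 2.3, -0.0]
opening: 0.0206
gripper_force: 1.1
```

```bash
python3 -c "
from h import *
lever()"
```

```text
24.3 jig [ 45.3836 -73.5113] z 0.06473331748549348 r 65.12209141286398 b_pos -56.35183237255231 b_yaw -56.13875355212035 tool F [-1.6099 -1.6571  0.045 ] open 20.55771175017613 gf 1.1423300206661224
knob [ 47.2759 -72.2415] cam 1.1985413887977927
```

Emit:
apply_moves:
  targets:
    - {"travel":[0,2.3,0],"roll":2,"jaw":20.3}
    - {"travel":[-0.1,2.3,0],"roll":2,"jaw":20.3}
    - {"travel":[0,0,0],"roll":0,"jaw":20.3}
    - {"travel":[0,0,0],"roll":0,"jaw":20.3}

```text
clock: 24.7
tool_pos: [0.5808, -0.1644, 0.0647]
orientation: [-180.0, -0.0, -49.4]
force: [0.6, 1.9, 1.5]
opening: 0.0208
gripper_force: 1.1
```

```bash
python3 -c "
from h import *
lever()"
```

```text
24.7 jig [ 41.4007 -76.0118] z 0.0646981249057687 r 65.1666167344662 b_pos -60.48873486440177 b_yaw -60.172448228632234 tool F [-0.9931 -1.7039 -1.5487] open 20.773182644726404 gf 1.1238954216241837
knob [ 43.4712 -74.8248] cam 1.2691141930000387
```

Emit:
apply_moves:
  targets:
    - {"travel":[0,2.3,0],"roll":2,"jaw":20.3}
    - {"travel":[-0.1,2.3,0],"roll":2,"jaw":20.3}
    - {"travel":[0,0,0],"roll":0,"jaw":20.3}
    - {"travel":[0,0,0],"roll":0,"jaw":20.3}

```text
clock: 25.1
tool_pos: [0.5771, -0.1673, 0.0647]
orientation: [-180.0, -0.0, -53.4]
force: [1.7, 1.5, 1.0]
opening: 0.0201
gripper_force: 1.1
```

Emit:
apply_moves:
  targets:
    - {"travel":[0,2.3,0],"roll":2,"jaw":20.3}
    - {"travel":[0,0,0],"roll":0,"jaw":20.3}
    - {"travel":[0,0,0],"roll":0,"jaw":20.3}

```text
clock: 25.4
tool_pos: [0.5752, -0.1687, 0.0647]
orientation: [-180.0, -0.0, -55.4]
force: [1.4, 1.4, 1.9]
opening: 0.0205
gripper_force: 1.1
```

```bash
python3 -c "
from h import *
lever()"
```

```text
25.4 jig [ 35.1122 -79.1865] z 0.06467489470934747 r 65.212392261848 b_pos -66.68307099937184 b_yaw -66.20237720700645 tool F [-0.3971 -1.9408 -1.9006] open 20.47462020058754 gf 1.1379943415522575
knob [ 37.1593 -78.2837] cam 1.379535884347961
```

Emit:
apply_moves:
  targets:
    - {"travel":[-0.1,2.3,0],"roll":2,"jaw":20.3}
    - {"travel":[0,2.3,0],"roll":2,"jaw":20.3}
    - {"travel":[0,0,0],"roll":0,"jaw":20.3}
    - {"travel":[0,0,0],"roll":0,"jaw":20.3}

```text
clock: 25.8
tool_pos: [0.5712, -0.1712, 0.0646]
orientation: [180.0, -0.0, -59.4]
force: [1.5, 0.4, 0.9]
opening: 0.0201
gripper_force: 1.1
```

Emit:
apply_moves:
  targets:
    - {"travel":[-0.1,2.3,0],"roll":2,"jaw":20.3}
    - {"travel":[0,0,0],"roll":0,"jaw":20.3}
    - {"travel":[0,0,0],"roll":0,"jaw":20.3}

```text
clock: 26.1
tool_pos: [0.5693, -0.1723, 0.0647]
orientation: [-180.0, -0.0, -61.4]
force: [1.8, 0.7, 2.2]
opening: 0.0201
gripper_force: 1.2
```

```bash
python3 -c "
from h import *
lever()"
```

```text
26.1 jig [ 28.6076 -81.5816] z 0.06466472727332656 r 65.20570579628448 b_pos -72.77633323947855 b_yaw -72.20711681475593 tool F [ 0.2687 -1.9285 -2.238 ] open 20.12544741814259 gf 1.156131885945797
knob [ 30.5716 -80.9513] cam 1.4885547053427501
```

Emit:
apply_moves:
  targets:
    - {"travel":[0,2.3,0],"roll":2,"jaw":20.3}
    - {"travel":[0,0,0],"roll":0,"jaw":20.3}
    - {"travel":[0,0,0],"roll":0,"jaw":20.3}

```text
clock: 26.4
tool_pos: [0.5673, -0.1734, 0.0646]
orientation: [-180.0, -0.0, -63.4]
force: [2.9, 0.9, 1.6]
opening: 0.0202
gripper_force: 1.3
```

Emit:
apply_moves:
  targets:
    - {"travel":[-0.1,2.3,0],"roll":2,"jaw":20.3}
    - {"travel":[0,0,0],"roll":0,"jaw":20.3}
    - {"travel":[0,0,0],"roll":0,"jaw":20.3}

```text
clock: 26.7
tool_pos: [0.5655, -0.1743, 0.0647]
orientation: [-180.0, -0.0, -65.4]
force: [3.6, 1.3, 1.2]
opening: 0.0201
gripper_force: 1.8
```

Emit:
apply_moves:
  targets:
    - {"travel":[0,2.3,0],"roll":2,"jaw":20.3}
    - {"travel":[0,0,0],"roll":0,"jaw":20.3}
    - {"travel":[0,0,0],"roll":0,"jaw":20.3}

```text
clock: 27.0
tool_pos: [0.5636, -0.1753, 0.0648]
orientation: [-179.9, -0.0, -67.4]
force: [3.8, -0.2, 1.1]
opening: 0.0201
gripper_force: 2.4
```

```bash
python3 -c "
from h import *
lever()"
```

```text
27.0 jig [ 22.4858 -83.4639] z 0.06481479906109716 r 65.50471780501162 b_pos -78.38729045099242 b_yaw -78.18699162274197 tool F [ 1.6333 -3.4634 -1.101 ] open 20.10020753532064 gf 2.360058054327965
knob [ 24.4925 -83.0442] cam 1.5868262525398034
```

Emit:
apply_moves:
  targets:
    - {"travel":[-0.1,2.3,0],"roll":2,"jaw":20.3}
    - {"travel":[0,0,0],"roll":0,"jaw":20.3}
    - {"travel":[0,0,0],"roll":0,"jaw":20.3}

```text
clock: 27.3
tool_pos: [0.5619, -0.176, 0.0649]
orientation: [-179.9, -0.1, -69.4]
force: [5.9, -0.4, 0.1]
opening: 0.02
gripper_force: 2.8
```

Emit:
apply_moves:
  targets:
    - {"travel":[0,2.3,0],"roll":2,"jaw":20.3}
    - {"travel":[0,0,0],"roll":0,"jaw":20.3}
    - {"travel":[0,0,0],"roll":0,"jaw":20.3}

```text
clock: 27.6
tool_pos: [0.5602, -0.1768, 0.065]
orientation: [-179.8, -0.1, -71.4]
force: [6.4, -0.2, 0.2]
opening: 0.0206
gripper_force: 3.3
```

```bash
python3 -c "
from h import *
lever()"
```

```text
27.6 jig [ 18.8135 -84.3294] z 0.06501437475036093 r 65.72156502489231 b_pos -81.67690993261057 b_yaw -82.1722229606318 tool F [ 2.2034 -6.0585 -0.173 ] open 20.61746620771912 gf 3.3344433456659317
knob [ 21.1007 -84.0149] cam 1.6404283992839617
```

Emit:
apply_moves:
  targets:
    - {"travel":[-0.1,2.3,0],"roll":2,"jaw":20.3}
    - {"travel":[0,0,0],"roll":0,"jaw":20.3}
    - {"travel":[0,0,0],"roll":0,"jaw":20.3}

```text
clock: 27.9
tool_pos: [0.5585, -0.1775, 0.0652]
orientation: [-179.8, -0.1, -73.4]
force: [8.9, -0.3, -1.0]
opening: 0.0202
gripper_force: 3.9
```

Emit:
apply_moves:
  targets:
    - {"travel":[0,1.5,0],"roll":1,"jaw":20.3}
    - {"travel":[0,0,0],"roll":0,"jaw":20.3}
    - {"travel":[0,0,0],"roll":0,"jaw":20.3}

```text
clock: 28.2
tool_pos: [0.5575, -0.1779, 0.0652]
orientation: [-179.8, -0.1, -74.4]
force: [9.4, -0.5, -1.9]
opening: 0.0206
gripper_force: 4.4
```

```bash
python3 -c "
from h import *
lever()"
```

```text
28.2 jig [ 15.9554 -84.865 ] z 0.06523251930944206 r 65.90188769464264 b_pos -84.20385086633334 b_yaw -85.15713728763986 tool F [ 2.993  -8.9235  1.9105] open 20.566085870348317 gf 4.417440444231033
knob [ 18.2303 -84.6722] cam 1.6850299490865492
```

Emit:
apply_moves:
  targets:
    - {"travel":[0,-2,0],"roll":0,"jaw":32}
    - {"travel":[0,-2,0],"roll":0,"jaw":32}
    - {"travel":[0,0,0],"roll":0,"jaw":32}
    - {"travel":[0,0,0],"roll":0,"jaw":32}
    - {"travel":[0,0,-20],"roll":0,"jaw":32}
    - {"travel":[0,0,-40],"roll":0,"jaw":32}
    - {"travel":[0,0,-40],"roll":0,"jaw":32}
    - {"travel":[-40,0,-30],"roll":0,"jaw":32}
    - {"travel":[0,0,0],"roll":0,"jaw":32}
    - {"travel":[0,0,0],"roll":0,"jaw":32}

```text
clock: 29.2
tool_pos: [0.5477, -0.1376, 0.1954]
orientation: [-179.9, 0.0, -74.4]
force: [-0.3, -0.7, 0.4]
opening: 0.032
gripper_force: 0.0
```

```bash
python3 - <<'E'
from h import *
o=ctrl.get_obs();print(o['clock'],o['tool_pos'],o['orientation'],o['force'])
im=ctrl.snapshot('wrist');np.save('o8.npy',o,allow_pickle=True)
cv2.imwrite('pics/w8.png',cv2.resize(im[0:260,140:540,::-1],None,fx=2,fy=2,interpolation=cv2.INTER_CUBIC))
E
```

```text
29.2 [ 0.5477 -0.1376  0.1954] [-179.9247    0.0047  -74.4182] [-0.2542 -0.6771  0.4267]
```

View pics/w8.png

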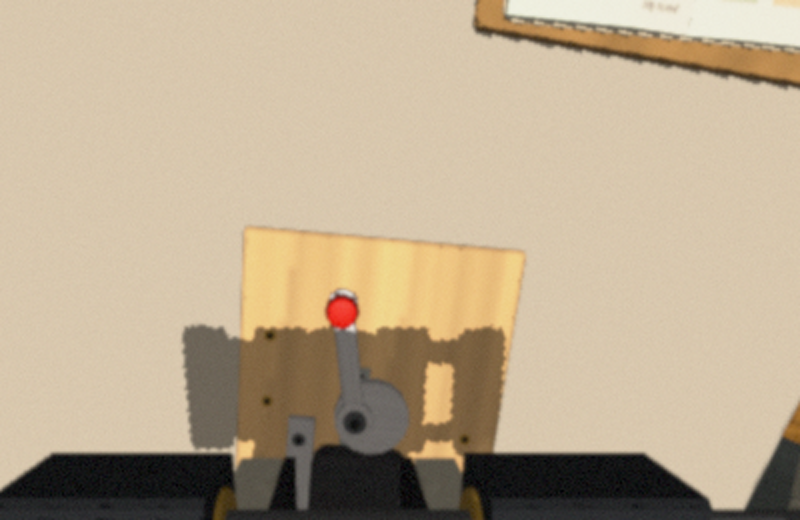

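The lever stayed where I left it: the knob is at (342,310) and the cam at (370,415), bearing on the tin's end at about (365,448). The tin is still alongside the side fence and the gripper is clear, so I'm handing in.

```bash
python3 -c "
from plant import ctrl
print(ctrl.close_job())"
```

```text
the job is handed in; nothing more can be done
None
```

I handed the job in at about 29 s: the tin is seated in the fence corner and the cam holds it by itself at about 1.69 rad, pressing an estimated 9–16 N; the hand-in call did not report whether it passed.

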